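Index the laundry-tablet carousel to its next hole

TASK

On top of the beige drawer tower a teal tablet carousel is locked by its spring plunger in one of the six holes of its rim. With the fingertips press the red plunger pad down to unlock it, turn the table clockwise (seen from above) to the next hole and no farther, and let the plunger spring fully up so that it locks there. Leave the things lying around it where they are, and finish clear.

Things in the scene. Friction and masses are not known exactly. Their poses are not given: they have to be found in the camera images.
- carousel_axis (a point): On the carousel's vertical turning axis, level with the upper face of its cream rim, 44 mm above the tower's top (200 mm above the ledge). Fixed teal drum, 244 mm across, at any yaw. Fixed cream rim, radius 92 to 117 mm, with six 14 mm wide holes every 60 degrees. Inside turns a teal table, 178 mm across, level with the rim, with five tablet holders (17 mm high) 59 mm from the axis.
- pad_top (a point): Centre of the upper face of the red square plunger pad, 40 x 40 mm, 68 mm from the turning axis, 20 mm above the table and rim at rest. It lies between the two cheeks of the white fork on the table. Fingertips put down between the cheeks press the pad and, moved along the circle, push the cheek ahead and turn the table; the pressed pad also drags by friction. The point moves with the pad.
- fork_top (a point): Midway between the tops of the two white upright fork cheeks, 20 mm above the resting pad's centre. Free gap between the cheeks 48 mm in the direction of turning; cheeks 6 mm thick, 42 mm long radially; open above and at the inner and outer ends. Turns with the table.
- tooth_tip (a point): Top of the plunger's red tooth (12 mm thick, round nose of 6 mm radius), on the radial line through the pad, 104 mm from the axis, flush with the rim's upper face when it is up in a hole. Moves with the pad.
- next_hole (a point): Centre, at the rim's upper face, of the hole to turn to: fixed, 104 mm from the axis, 60 degrees clockwise (seen from above) of the tooth's first hole.
- plunger (a joint): Depth to which the pad is pressed, m: 0 up, 0.015 lower stop; spring about 4 N at the top, 8 N at the bottom. From 0.011 on the tooth is out of the hole and the table free. Let go between holes, it stays about 0.011 down, the tooth sliding under the rim, and snaps up to 0, locking the table, when it comes within about 4 mm of the middle of a hole.
- turntable (a joint): Angle of the table, rad: 0 at the start, locked in its first hole (play about 0.015 either way), growing clockwise seen from above; the next hole is at 1.047 (60 degrees). It turns with slight friction (0.04 N m) and stays where it is left.
- lint_roller: Bystander: lint roller with chrome handle, 200 mm long, 51 mm high, lying near the tower's right (-y) edge. Origin: underside, where roll and handle meet.
- bucket_lid: Bystander: round blue plastic lid, 132 mm across, 22 mm high with its grip, lying at the tower's left (+y) front. Origin: centre of its underside.
- glass_jar: Bystander: glass jar with metal cap, 68 mm across, 85 mm high, at the tower's far left corner. Origin: centre of its underside.
- orange_brush: Bystander: stiff orange brush, 170 x 55 mm, 40 mm high, lying along the tower's far edge. Origin: centre of its underside.

How it is judged:
On the way, in this order (a step that is already met when the one before it is completed fails the run):
1. the plunger pad is pressed down by the fingers, far enough to unlock, at the first hole (value of joint plunger above 0.0095 m and value of joint turntable below 0.12 rad and contact force between the fingers and plunger above 1 N), for 0.05 s.
2. the unlocked table is on its way clockwise between the two holes (value of joint turntable between 0.3 and 0.9 rad and value of joint plunger above 0.008 m), for 0.05 s.
3. the plunger has sprung up in the next hole (value of joint turntable between 1.0122 and 1.0822 rad and value of joint plunger below 0.0025 m), for 0.2 s.
At the end, for the whole second after the job is handed in: The table stands at rest at the next hole clockwise (60 degrees on, within 2 degrees), the plunger is up in that hole (within 2.5 mm of fully up), and the lint roller, lid, jar and brush are within 25 mm of where they stood (all of step 3 and velocity of joint turntable between -0.05 and 0.05 rad/s and distance of each of lint_roller, bucket_lid, glass_jar, orange_brush from where it was at the start of the episode below 0.025 m); the robot touches nothing.
It fails at once if the table is turned well past the next hole (by more than 12 degrees) (value of joint turntable above 1.2572 rad).
It fails at once if the table is turned the wrong way (value of joint turntable below -0.15 rad).
It fails at once if the lint roller, lid, jar or brush is pushed away or lifted (moved more than 25 mm) (distance of any of lint_roller, bucket_lid, glass_jar, orange_brush from where it was at the start of the episode above 0.025 m).
It also fails if it takes over 48 s, if anything falls off the work surface, if the arm or the gripper's body presses on something with over 40 N, if the wrist force passes 120 N, or if a joint passes its speed limit or range.

ROBOT

A 7-joint arm with a two-finger parallel gripper is mounted at the origin on the work surface. World frame = base frame: x ahead of the robot, y to its left, z up, the work surface at z = 0. Lengths are in m, angles in rad, forces in N, time in s.
With the tool pointing down it reaches from about 0.425 to 0.975 m from the base axis. Payload 16.7 kg.
Tool frame: the origin (TCP) lies on the front face of the gripper's body, between the roots of the fingers; the fingertips stand 73 mm ahead of it and the grasp point (between the pads) lies 54 mm ahead of it (bot.grip_depth is the z of the grasp point in the tool frame, in m); z points along the fingers, y is the line along which they close (so a half turn about z gives the same grasp; the last joint's range is limited). The gripper opens to 85 mm and grips with 20 to 120 N. Pads are 22 mm wide; open, the fingers measure 114 mm over their backs; the gripper's body (76 mm by 85 mm) begins 54 mm behind the grasp point. The pads swing forward as they close: fully open they stand 13 mm farther back than shut.
Start: joints at [-1.367, 0.426, 0.074, 1.606, -0.034, 1.111, -0.067], TCP at [0.234, 0.633, 0.304] pointing down, gripper open.
Joint ranges: [-2.85, 2.85], [-0.5, 2.14], [-1.23, 1.37], [0.21, 2.46], [-1.02, 4.16], [0.16, 2.05], [-2.73, 2.73]. Speed limits (rad/s): [1.89, 1.89, 2.39, 2.39, 3.01, 3.01, 3.01].

INTERFACE

Orientations are given as a rotation vector (axis times angle).
In Python, from workcell import bot, grab_frame, job gives the robot as it stands.
- The arm moves only by the tool servo_tool, never from a script. Its argument "moves" is a list of rows, each an object of numbers: "jaw": the opening, from -1 (shut) to 1 (fully open); "dx", "dy", "dz": the shift along the tool's x, y, z in cm; "twist": the turn about the tool's z in degrees. In form: [{"jaw": .., "dx": .., "dy": .., "dz": .., "twist": ..}, ...]. A call has 1 to 5 rows; each row shifts and turns the commanded pose from where the row before left it, along the tool's axes as they then stand; what a row does not reach is not made up. A row lasts 1/8 s, in which the tool goes at most 62.5 mm and 10.7 degrees, less where a joint would pass 70% of its speed; a pose out of reach is approached as far as the arm can. A call is refused whole if a number of a shift passes 6.25 or a number of a turn 10.7, either way. A call with a gripper value outside its range is refused whole. The fingers move at their own pace and stop on an object; "grip_force" is the grip in N (left out, the last holds). Time passes only in rows, so rows that do not move let the fingers close. It gives the time, the measured TCP pose, the force, the opening and the grip force at its end, in the units of the state.
- bot.state(): the state, without advancing time (a new reading comes with each control period).
- grab_frame(name): name is "scene" or "top" or "wrist"; returns a dict with "frame" (384x512x3 uint8, blue, green, red), "z_map" (384x512 float32, m along the optical axis (not along the pixel's ray), 0 where there is no reading), "vfov" (degrees; the focal length in pixels is half the picture's height over the tangent of half this angle, whatever the lens; pixels are square), "cx", "cy" (the principal point, pixels), "dist_coeffs" ([k1, k2, p1, p2, k3] as OpenCV has them; the pictures are not rectified), "position" and "orientation" of the camera in the world. Camera axes: x right, y down, z forward; pixel columns grow to the right and rows downward; lengths in m; the calibration is good to about 2 mm. A picture is of the moment at which its call begins.
- job.finish_job(): hands the job in; it is judged then, once.
The state is a dict: "clock": time; "joints": joint angles; "joint_velocities": joint speeds; "effort": joint torques, N m; "eef_pos": TCP position; "tool_rot": TCP orientation; "wrist_force": force on the tool from outside, world axes, zero at the start; "ft_torque": the same for the moment, N m; "grip_width": finger opening in m; "grip_force": force on a finger pad.
Only numpy, scipy, OpenCV 4.12 (cv2) and the standard library are available. Lean on these libraries where they do the work, as an engineer would, in place of code of your own. Each camera call takes 0.05 s, during which the arm holds its last target. There are 200 camera calls.

## Working session

There is one attempt and no reset: what is moved stays moved. The work goes in short steps, Python scripts to look and compute and a tool call to move; the robot and the scene stay as the last step left them, time stands still between calls to the robot, and variables do not carry over. Pictures are saved under pics/ and viewed, at most 10 in all, crops included, and the job is handed in when it is done.

Besides the shell and the picture viewer there is one more tool, called after ">>>" by a JSON object that holds its "method" and its "body". servo_tool: Moves the arm, as the interface text tells. Its arguments: {"type":"object","properties":{"moves":{"type":"array","items":{"type":"object","properties":{"jaw":{"type":"number"},"dx":{"type":"number"},"dy":{"type":"number"},"dz":{"type":"number"},"twist":{"type":"number"}}}},"grip_force":{"type":"number"}},"required":["moves"]}

```bash
mkdir -p pics; cat > h.py <<'E'
import numpy as np, cv2
from scipy.spatial.transform import Rotation as R
from workcell import bot, grab_frame, job
def K(f):
    h=f["frame"].shape[0]; fl=h/2/np.tan(np.radians(f["vfov"])/2)
    return np.array([[fl,0,f["cx"]],[0,fl,f["cy"]],[0,0,1.]])
def rot(o):
    o=np.array(o,float); return o if o.shape==(3,3) else R.from_rotvec(o).as_matrix()
def rays(f,px):
    u=cv2.undistortPoints(np.array(px,float).reshape(-1,1,2),K(f),np.array(f["dist_coeffs"],float)).reshape(-1,2)
    return np.c_[u,np.ones(len(u))]
def world(f,px,z=None):
    px=np.array(px,float).reshape(-1,2); d=rays(f,px)@rot(f["orientation"]).T; p=np.array(f["position"],float)
    if z is None: s=f["z_map"][px[:,1].astype(int),px[:,0].astype(int)]
    else: s=(z-p[2])/d[:,2]
    return p+d*s[:,None]
E
python3 - <<'E'
from h import *
s=bot.state(); print({k:np.round(s[k],3) for k in ("clock","eef_pos","tool_rot","wrist_force","grip_width")})
for n in("scene","top"):
    f=grab_frame(n); cv2.imwrite(f"pics/{n}0.png",f["frame"]); print(n,f["position"],f["orientation"],f["vfov"],f["dist_coeffs"])
    np.savez(f"{n}0.npz",**f)
print(np.round(R.from_rotvec(s["tool_rot"]).as_matrix(),3))
E
```

```text
{'clock': np.float64(0.0), 'eef_pos': array([0.234, 0.633, 0.303]), 'tool_rot': array([-5.530e-01, -3.092e+00,  2.000e-03]), 'wrist_force': array([-1.285, -0.301, -0.32 ]), 'grip_width': np.float64(0.086)}
scene [ 0.99652778 -0.3776042   1.11357522] [-2.37996758 -0.88520773  0.28170232] 45.45731748321194 [-0.01464599  0.          0.          0.          0.        ]
top [0.55985903 0.07298271 1.12694798] [-2.18410362  2.20697425 -0.0726689 ] 57.686771767004494 [0.01329838 0.         0.         0.         0.        ]
[[-0.938  0.346 -0.   ]
 [ 0.346  0.938 -0.001]
 [-0.    -0.001 -1.   ]]
```

View pics/scene0.png

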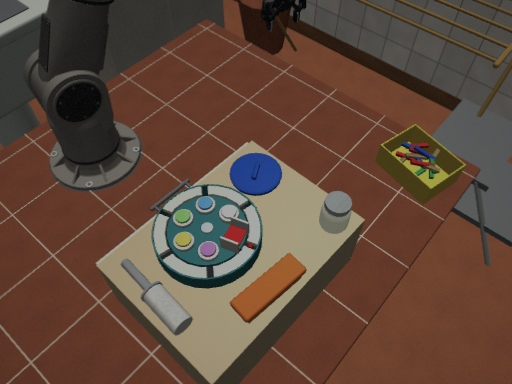

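View pics/top0.png

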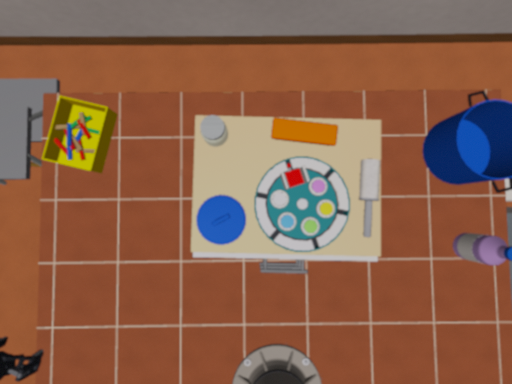

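The top view shows the carousel centred near (302,203), the red pad near (294,177) and the tooth near (289,163). The lid is at (221,219), the jar at (213,129), the brush at (305,131) and the roller at (369,195). Clockwise from above is toward the right here (-y).

```bash
python3 - <<'E'
from h import *
T=dict(np.load("top0.npz")); S=dict(np.load("scene0.npz"))
zt=world(T,[[340,180],[230,180],[302,203],[302,160],[294,177],[262,203]]);print(np.round(zt,4))
# pointcloud of both
def cloud(f):
    v,u=np.mgrid[0:384,0:512]; return world(f,np.c_[u.ravel(),v.ravel()]).reshape(384,512,3)
for n,f in(("top",T),("scene",S)):
    P=cloud(f); b,g,r=[f["frame"][...,i].astype(int) for i in range(3)]
    near=(abs(P[...,0]-zt[2,0])<.14)&(abs(P[...,1]-zt[2,1])<.14)
    red=(r>110)&(g<60)&(b<60)&near&(P[...,2]>.1)
    c,l,st,ce=cv2.connectedComponentsWithStats(red.astype(np.uint8))
    for i in range(1,c):
        if st[i,4]>3: print(n,"red",st[i,4],ce[i].round(1),np.median(P[l==i],0).round(4))
    h=P[near][:,2]; hh,e=np.histogram(h,bins=np.arange(0,.35,.004)); print([(round(e[i],3),hh[i]) for i in range(len(hh)) if hh[i]>60])
    zr=zt[3,2]
    cream=near&(abs(P[...,2]-zr)<.008)&(np.minimum(np.minimum(r,g),b)>120)
    c,l,st,ce=cv2.connectedComponentsWithStats(cream.astype(np.uint8))
    m=cream
    q=np.argwhere(m)[:,::-1]; X=world(f,q,zr)[:,:2]
    c0=zt[2,:2]
    for _ in range(8):
        rr=np.hypot(*(X-c0).T); k=(rr>.085)&(rr<.125); Y=X[k]
        # ring mid-radius circle fit
        A=np.c_[2*Y,np.ones(len(Y))]; sol=np.linalg.lstsq(A,(Y**2).sum(1),rcond=None)[0]; c0=sol[:2]
    print(n,"axis",c0.round(4),"r",np.sqrt(sol[2]+c0@c0).round(4),len(Y))
    a=np.degrees(np.arctan2(*(Y-c0).T[::-1]))%60
    print(np.histogram(a,bins=np.arange(0,61,3)))
E
```

```text
[[ 0.6339 -0.1538  0.2442]
 [ 0.6403  0.1283  0.203 ]
 [ 0.5764 -0.0555  0.248 ]
 [ 0.6858 -0.0578  0.246 ]
 [ 0.6409 -0.0345  0.2633]
 [ 0.5775  0.0453  0.2455]]
top red 8 [288.5 164.5] [ 0.6752 -0.0235  0.2417]
top red 208 [294.2 177.2] [ 0.6407 -0.0345  0.2644]
[(np.float64(0.184), np.int64(113)), (np.float64(0.188), np.int64(108)), (np.float64(0.196), np.int64(1450)), (np.float64(0.2), np.int64(2082)), (np.float64(0.204), np.int64(335)), (np.float64(0.208), np.int64(150)), (np.float64(0.236), np.int64(63)), (np.float64(0.24), np.int64(1933)), (np.float64(0.244), np.int64(2835)), (np.float64(0.248), np.int64(170)), (np.float64(0.252), np.int64(483)), (np.float64(0.256), np.int64(245)), (np.float64(0.26), np.int64(630)), (np.float64(0.264), np.int64(191))]
top axis [ 0.5759 -0.054 ] r 0.1076 2699
(array([149, 151, 152, 154,  94,  10,   9, 135, 153, 154, 149, 154, 155,
       151, 152, 160, 152, 157, 153, 155]), array([ 0,  3,  6,  9, 12, 15, 18, 21, 24, 27, 30, 33, 36, 39, 42, 45, 48,
       51, 54, 57, 60]))
scene red 243 [234.9 233.4] [ 0.6381 -0.0317  0.2639]
scene red 11 [250. 
[... 269 characters left out ...]
int64(93)), (np.float64(0.224), np.int64(90)), (np.float64(0.228), np.int64(102)), (np.float64(0.232), np.int64(158)), (np.float64(0.236), np.int64(269)), (np.float64(0.24), np.int64(3048)), (np.float64(0.244), np.int64(2429)), (np.float64(0.248), np.int64(284)), (np.float64(0.252), np.int64(522)), (np.float64(0.256), np.int64(382)), (np.float64(0.26), np.int64(677)), (np.float64(0.264), np.int64(164)), (np.float64(0.28), np.int64(79))]
scene axis [ 0.5752 -0.0553] r 0.1054 2452
(array([142, 142, 140, 140,  74,   0,   0, 108, 140, 138, 137, 145, 144,
       146, 138, 143, 143, 144, 146, 142]), array([ 0,  3,  6,  9, 12, 15, 18, 21, 24, 27, 30, 33, 36, 39, 42, 45, 48,
       51, 54, 57, 60]))
```

>>> {"method": "servo_tool", "body": {"moves": [{"jaw": -1, "dz": -5}, {"jaw": -1, "dz": -5}, {"jaw": -1, "dx": -3.8, "dy": -3}, {"jaw": -1, "dx": -3.8, "dy": -3}, {"jaw": -1, "dx": -3.8, "dy": -3}], "grip_force": 40}}

```text
validation failed for argument at $.mo...
```

>>> {"method": "servo_tool", "body": {"moves": [{"jaw": -1, "dx": -3.8, "dy": -3}, {"jaw": -1, "dx": -3.8, "dy": -3}, {"jaw": -1, "dx": -3.8, "dy": -3}, {"jaw": -1, "dx": -3.8, "dy": -3}, {"jaw": -1, "dx": -3.8, "dy": -3}]}}

```text
validation failed for argument at $.mo...
```

>>> {"method": "servo_tool", "body": {"moves": [{"jaw": -1, "dx": -3.8, "dy": -3}, {"jaw": -1, "dx": -3.8, "dy": -3}, {"jaw": -1, "dx": -3.8, "dy": -3}, {"jaw": -1, "dx": -3.8, "dy": -3}, {"jaw": -1, "dx": -3.8, "dy": -3}]}}

```text
validation failed for argument at $.mo...
```

>>> {"method": "servo_tool", "body": {"moves": [{"jaw": -1, "twist": 10.4}, {"jaw": -1, "twist": 10.4}, {"jaw": -1, "twist": 10.4}, {"jaw": -1, "twist": 10.4}, {"jaw": -1, "twist": 10.4}]}}

```text
validation failed for argument at $.mo...
```

All four calls were refused. I'll try one with every field given.

>>> {"method": "servo_tool", "body": {"moves": [{"jaw": -1, "dx": 0, "dy": 0, "dz": -5, "twist": 0}, {"jaw": -1, "dx": 0, "dy": 0, "dz": -5, "twist": 0}, {"jaw": -1, "dx": -3.8, "dy": -3, "dz": 0, "twist": 0}, {"jaw": -1, "dx": -3.8, "dy": -3, "dz": 0, "twist": 0}, {"jaw": -1, "dx": -3.8, "dy": -3, "dz": 0, "twist": 0}], "grip_force": 40}}

```text
clock: 0.72
eef_pos: [0.3102, 0.5078, 0.4036]
tool_rot: [-0.553, -3.093, 0.001]
wrist_force: [0.4, 0.4, 0.6]
grip_width: 0.0001
grip_force: 0.0
```

>>> {"method": "servo_tool", "body": {"moves": [{"jaw": -1, "dx": -3.8, "dy": -3, "dz": 0, "twist": 0}, {"jaw": -1, "dx": -3.8, "dy": -3, "dz": 0, "twist": 0}, {"jaw": -1, "dx": -3.8, "dy": -3, "dz": 0, "twist": 0}, {"jaw": -1, "dx": -3.8, "dy": -3, "dz": 0, "twist": 0}, {"jaw": -1, "dx": -3.8, "dy": -3, "dz": 0, "twist": 0}]}}

```text
clock: 1.35
eef_pos: [0.4364, 0.3012, 0.4038]
tool_rot: [-0.553, -3.092, 0.0]
wrist_force: [1.2, 0.9, -0.5]
grip_width: 0.0
grip_force: 0.0
```

>>> {"method": "servo_tool", "body": {"moves": [{"jaw": -1, "dx": -3.8, "dy": -3, "dz": 0, "twist": 0}, {"jaw": -1, "dx": -3.8, "dy": -3, "dz": 0, "twist": 0}, {"jaw": -1, "dx": -3.8, "dy": -3, "dz": 0, "twist": 0}, {"jaw": -1, "dx": -3.8, "dy": -3, "dz": 0, "twist": 0}, {"jaw": -1, "dx": -3.8, "dy": -3, "dz": 0, "twist": 0}]}}

```text
clock: 1.98
eef_pos: [0.5626, 0.0948, 0.4038]
tool_rot: [-0.553, -3.092, 0.0]
wrist_force: [-0.0, 0.5, 0.0]
grip_width: 0.0
grip_force: 0.0
```

>>> {"method": "servo_tool", "body": {"moves": [{"jaw": -1, "dx": 0, "dy": 0, "dz": 0, "twist": 10.4}, {"jaw": -1, "dx": 0, "dy": 0, "dz": 0, "twist": 10.4}, {"jaw": -1, "dx": 0, "dy": 0, "dz": 0, "twist": 10.4}, {"jaw": -1, "dx": 0, "dy": 0, "dz": 0, "twist": 10.4}, {"jaw": -1, "dx": 0, "dy": 0, "dz": 0, "twist": 10.4}]}}

```text
clock: 2.6
eef_pos: [0.562, 0.0961, 0.4036]
tool_rot: [-1.86, -2.531, 0.001]
wrist_force: [0.4, 0.6, -0.3]
grip_width: 0.0001
grip_force: 0.0
```

```bash
cat >> h.py <<'E'
def toolmove(target):
    s=bot.state(); M=R.from_rotvec(s["tool_rot"]).as_matrix(); d=M.T@(np.array(target)-s["eef_pos"])
    print("tool d cm",(d*100).round(2),"yaw x",np.degrees(np.arctan2(M[1,0],M[0,0])).round(2),"pos",np.round(s["eef_pos"],4),"F",np.round(s["wrist_force"],1))
def redpts(f,lo=.225,hi=.30):
    b,g,r=[f["frame"][...,i].astype(int) for i in range(3)]
    m=(r>90)&(g<r*.45)&(b<r*.45)
    c,l,st,ce=cv2.connectedComponentsWithStats(m.astype(np.uint8))
    for i in range(1,c):
        if st[i,4]<8: continue
        q=np.argwhere(l==i)[:,::-1]; P=np.median(world(f,q),0)
        if lo<P[2]<hi and np.hypot(P[0]-.5755,P[1]+.0545)<.13:
            w=world(f,[ce[i]],P[2])[0]; v=w[:2]-[.5755,-.0545]
            print("red",st[i,4],ce[i].round(1),w.round(4),"r",np.hypot(*v).round(4),"ang",np.degrees(np.arctan2(v[1],v[0])).round(2))
E
python3 - <<'E'
from h import *
toolmove([.640,-.033,.40])
f=grab_frame("wrist"); cv2.imwrite("pics/w1.png",f["frame"]); redpts(f); print(np.round(f["position"],3))
E
```

```text
tool d cm [-14.65   3.59   0.36] yaw x 107.38 pos [0.562  0.0961 0.4036] F [ 0.4  0.6 -0.3]
[0.541 0.165 0.474]
```

View pics/w1.png

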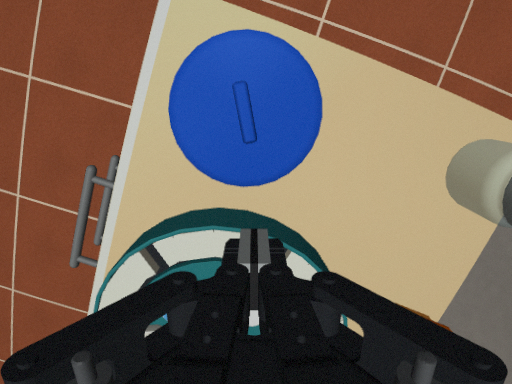

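The wrist view shows the lid at (245,107), the jar at right, and the shut fingers at (255,245) hiding the pad. The other two cameras agree on the pad position within 3 mm, so I move over it.

>>> {"method": "servo_tool", "body": {"moves": [{"jaw": -1, "dx": -4.9, "dy": 1.2, "dz": 0, "twist": 0}, {"jaw": -1, "dx": -4.9, "dy": 1.2, "dz": 0, "twist": 0}, {"jaw": -1, "dx": -4.8, "dy": 1.2, "dz": 0, "twist": 0}, {"jaw": -1, "dx": 0, "dy": 0, "dz": 2.5, "twist": 0}, {"jaw": -1, "dx": 0, "dy": 0, "dz": 0, "twist": 0}]}}

```text
clock: 3.28
eef_pos: [0.6402, -0.0321, 0.3771]
tool_rot: [-1.849, -2.537, 0.004]
wrist_force: [0.9, 0.9, -0.5]
grip_width: 0.0002
grip_force: 0.0
```

```bash
python3 - <<'E'
from h import *
toolmove([.640,-.0335,.347])
ims=[]
for n,c in(("scene",(235,225)),("wrist",(256,230))):
    f=grab_frame(n); redpts(f); w=60 if n=="scene" else 120
    ims.append(cv2.resize(f["frame"][max(0,c[1]-w):c[1]+w,c[0]-w:c[0]+w],(400,400)))
cv2.imwrite("pics/h2.png",np.hstack(ims))
E
```

```text
tool d cm [-0.13 -0.06  3.01] yaw x 107.82 pos [ 0.6402 -0.0321  0.3771] F [ 0.9  0.9 -0.5]
red 239 [235.4 233.9] [ 0.6399 -0.0318  0.2639] r 0.0683 ang 19.43
red 16 [250.  245.5] [ 0.6741 -0.0237  0.2422] r 0.1033 ang 17.38
red 2552 [250.9 213.7] [ 0.6389 -0.0314  0.2644] r 0.0675 ang 20.05
red 186 [300.7 206. ] [ 0.6735 -0.0228  0.2426] r 0.103 ang 17.91
```

View pics/h2.png

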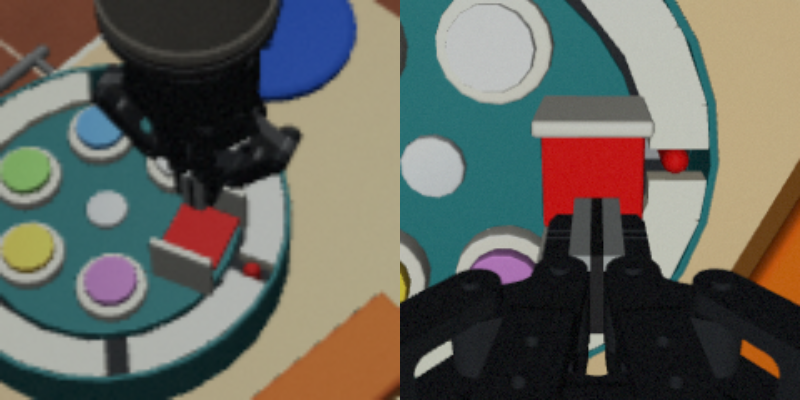

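The scene crop shows the fingers above the pad, between the two cheeks. The wrist crop shows the tips at (598,230), centred radially on the pad, with the red tooth at (675,160). Descending.

>>> {"method": "servo_tool", "body": {"moves": [{"jaw": -1, "dx": -0.1, "dy": 0, "dz": 1.5, "twist": 0}, {"jaw": -1, "dx": 0, "dy": 0, "dz": 1.5, "twist": 0}, {"jaw": -1, "dx": 0, "dy": 0, "dz": 0.8, "twist": 0}, {"jaw": -1, "dx": 0, "dy": 0, "dz": 0.4, "twist": 0}, {"jaw": -1, "dx": 0, "dy": 0, "dz": 0, "twist": 0}]}}

```text
clock: 4.0
eef_pos: [0.6412, -0.033, 0.3369]
tool_rot: [-1.853, -2.537, 0.0]
wrist_force: [-0.6, 1.0, 0.2]
grip_width: -0.0
grip_force: 0.0
```

>>> {"method": "servo_tool", "body": {"moves": [{"jaw": -1, "dx": 0, "dy": 0, "dz": 0.5, "twist": 0}, {"jaw": -1, "dx": 0, "dy": 0, "dz": 0, "twist": 0}]}}

```text
clock: 4.25
eef_pos: [0.6414, -0.0329, 0.3321]
tool_rot: [1.852, 2.537, 0.001]
wrist_force: [0.0, -0.3, 5.5]
grip_width: 0.0002
grip_force: 2.4
```

>>> {"method": "servo_tool", "body": {"moves": [{"jaw": -1, "dx": 0, "dy": 0, "dz": 0.4, "twist": 0}, {"jaw": -1, "dx": 0, "dy": 0, "dz": 0, "twist": 0}]}}

```text
clock: 4.5
eef_pos: [0.6414, -0.033, 0.3282]
tool_rot: [1.852, 2.537, 0.001]
wrist_force: [-0.1, 0.5, 5.6]
grip_width: -0.0002
grip_force: 2.9
```

>>> {"method": "servo_tool", "body": {"moves": [{"jaw": -1, "dx": 0, "dy": 0, "dz": 0.4, "twist": 0}, {"jaw": -1, "dx": 0, "dy": 0, "dz": 0, "twist": 0}]}}

```text
clock: 4.75
eef_pos: [0.6414, -0.033, 0.3243]
tool_rot: [1.852, 2.537, 0.001]
wrist_force: [-0.4, 0.4, 7.6]
grip_width: 0.0001
grip_force: 3.4
```

>>> {"method": "servo_tool", "body": {"moves": [{"jaw": -1, "dx": 0, "dy": 0, "dz": 0.2, "twist": 0}, {"jaw": -1, "dx": 0, "dy": 0, "dz": 0, "twist": 0}]}}

```text
clock: 5.0
eef_pos: [0.6415, -0.033, 0.3224]
tool_rot: [1.852, 2.537, 0.001]
wrist_force: [0.7, -0.6, 8.0]
grip_width: -0.0003
grip_force: 3.7
```

```bash
python3 - <<'E'
from h import *
toolmove([.640,-.0335,.322])
for n in("scene","wrist"): redpts(grab_frame(n))
E
```

```text
tool d cm [-0.01 -0.15  0.04] yaw x 107.73 pos [ 0.6415 -0.033   0.3224] F [ 0.7 -0.6  8. ]
red 16 [227.9 236.3] [ 0.6259 -0.041   0.2496] r 0.0522 ang 15.04
red 45 [241.1 241. ] [ 0.655  -0.0309  0.2493] r 0.0829 ang 16.51
red 583 [220.6 245.5] [ 0.626  -0.0388  0.2503] r 0.0529 ang 17.29
red 250 [280.2 238.8] [ 0.6542 -0.0258  0.2503] r 0.0838 ang 20.06
red 95 [310.  232.3] [ 0.6745 -0.0256  0.2292] r 0.1032 ang 16.24
```

The pad is about 14 mm down and the table is unlocked, so I start turning it clockwise.

>>> {"method": "servo_tool", "body": {"moves": [{"jaw": -1, "dx": -0.48, "dy": -0.02, "dz": 0, "twist": 4}, {"jaw": -1, "dx": -0.48, "dy": -0.02, "dz": 0, "twist": 4}, {"jaw": -1, "dx": -0.48, "dy": -0.02, "dz": 0, "twist": 4}, {"jaw": -1, "dx": -0.48, "dy": -0.02, "dz": 0, "twist": 4}, {"jaw": -1, "dx": -0.48, "dy": -0.02, "dz": 0, "twist": 4}]}}

```text
clock: 5.72
eef_pos: [0.6449, -0.0567, 0.3227]
tool_rot: [2.266, 2.174, 0.002]
wrist_force: [0.8, 0.8, 6.9]
grip_width: -0.0001
grip_force: 3.6
```

```bash
python3 - <<'E'
from h import *
toolmove([.640,-.0335,.322])
s=bot.state()["eef_pos"]; v=s[:2]-[.5755,-.0545]; print(np.hypot(*v),np.degrees(np.arctan2(v[1],v[0])))
for n in("scene","wrist"):
    f=grab_frame(n);redpts(f)
cv2.imwrite("pics/w3.png",f["frame"])
E
```

```text
tool d cm [ 2.3  -0.59  0.07] yaw x 87.6 pos [ 0.6449 -0.0567  0.3227] F [0.8 0.8 6.9]
0.06943031742711565 -1.8202038228563087
red 90 [228.4 249.7] [ 0.6491 -0.0644  0.2501] r 0.0743 ang -7.67
red 576 [220.7 245.4] [ 0.6285 -0.0572  0.2506] r 0.0531 ang -2.92
red 259 [280.4 239.2] [ 0.6595 -0.0552  0.2505] r 0.084 ang -0.45
```

View pics/w3.png

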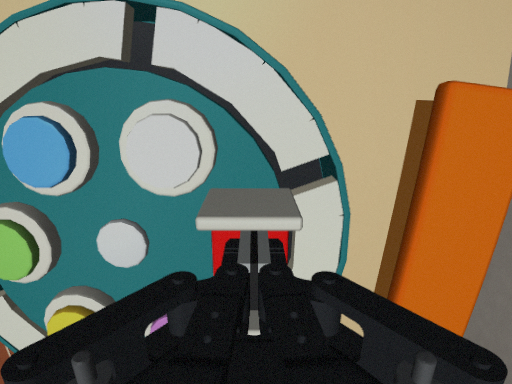

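The table is turning with the fingers: the empty first hole shows at (305,172) and the pad has kept its place under the tips. I'll continue.

>>> {"method": "servo_tool", "body": {"moves": [{"jaw": -1, "dx": -0.48, "dy": -0.02, "dz": 0, "twist": 4}, {"jaw": -1, "dx": -0.48, "dy": -0.02, "dz": 0, "twist": 4}, {"jaw": -1, "dx": -0.48, "dy": -0.02, "dz": 0, "twist": 4}, {"jaw": -1, "dx": -0.48, "dy": -0.02, "dz": 0, "twist": 4}, {"jaw": -1, "dx": -0.48, "dy": -0.02, "dz": 0, "twist": 4}]}}

```text
clock: 6.45
eef_pos: [0.64, -0.0803, 0.323]
tool_rot: [2.609, 1.746, 0.004]
wrist_force: [4.7, -0.9, 6.6]
grip_width: 0.0001
grip_force: 3.6
```

>>> {"method": "servo_tool", "body": {"moves": [{"jaw": -1, "dx": -0.48, "dy": -0.02, "dz": 0, "twist": 4}, {"jaw": -1, "dx": -0.48, "dy": -0.02, "dz": 0, "twist": 4}, {"jaw": -1, "dx": -0.48, "dy": -0.02, "dz": 0, "twist": 4}, {"jaw": -1, "dx": -0.24, "dy": -0.01, "dz": 0, "twist": 2}, {"jaw": -1, "dx": 0, "dy": 0, "dz": 0, "twist": 0}]}}

```text
clock: 7.08
eef_pos: [0.6315, -0.0953, 0.3229]
tool_rot: [2.801, 1.417, 0.003]
wrist_force: [4.4, -3.0, 6.7]
grip_width: 0.0001
grip_force: 3.6
```

```bash
python3 - <<'E'
from h import *
toolmove([.640,-.0335,.322])
s=bot.state()["eef_pos"]; v=s[:2]-[.5755,-.0545]; print(np.hypot(*v),np.degrees(np.arctan2(v[1],v[0])))
for n in("scene","wrist"):
    f=grab_frame(n);redpts(f)
cv2.imwrite("pics/w4.png",f["frame"])
E
```

```text
tool d cm [ 5.48 -2.98  0.09] yaw x 53.66 pos [ 0.6315 -0.0953  0.3229] F [ 4.4 -3.   6.7]
0.06927643978697326 -36.095326104961025
red 26 [219.9 252.4] [ 0.6397 -0.0807  0.2499] r 0.0694 ang -22.2
red 64 [204.6 255.9] [ 0.6212 -0.1078  0.2502] r 0.0702 ang -49.39
red 526 [221.5 244.5] [ 0.6189 -0.0855  0.2508] r 0.0534 ang -35.54
red 294 [281.3 240.5] [ 0.6452 -0.102   0.2508] r 0.0843 ang -34.28
```

View pics/w4.png

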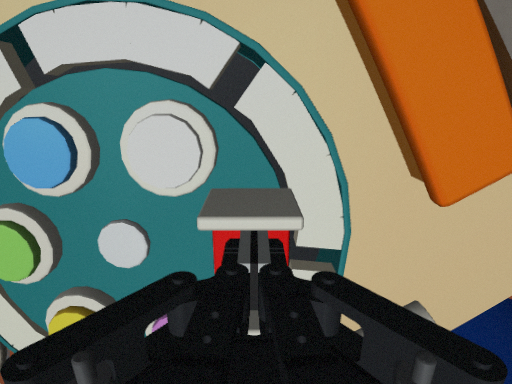

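The next hole is now beside the pad at (320,255), and the table has turned 54°. I turn the last 6°, let it settle, then lift slowly.

>>> {"method": "servo_tool", "body": {"moves": [{"jaw": -1, "dx": -0.36, "dy": -0.01, "dz": 0, "twist": 3}, {"jaw": -1, "dx": -0.36, "dy": -0.01, "dz": 0, "twist": 3}, {"jaw": -1, "dx": 0, "dy": 0, "dz": 0, "twist": 0}]}}

```text
clock: 7.55
eef_pos: [0.6268, -0.101, 0.3229]
tool_rot: [2.872, 1.268, 0.003]
wrist_force: [3.9, -3.8, 7.4]
grip_width: -0.0002
grip_force: 3.6
```

```bash
python3 - <<'E'
from h import *
toolmove([.640,-.0335,.322])
s=bot.state()["eef_pos"]; v=s[:2]-[.5755,-.0545]; print(np.hypot(*v),np.degrees(np.arctan2(v[1],v[0])))
f=grab_frame("wrist");redpts(f)
E
```

```text
tool d cm [ 5.88 -3.57  0.09] yaw x 47.64 pos [ 0.6268 -0.101   0.3229] F [ 3.9 -3.8  7.4]
0.06917436504555258 -42.1883930726963
red 511 [221.8 244.1] [ 0.6155 -0.0898  0.2508] r 0.0534 ang -41.42
red 310 [281.6 240.7] [ 0.6397 -0.1093  0.2507] r 0.0844 ang -40.47
red 94 [311.1 232.4] [ 0.6506 -0.1261  0.2296] r 0.1038 ang -43.64
```

The tooth has moved 59.9°. Lifting straight up.

>>> {"method": "servo_tool", "body": {"moves": [{"jaw": -1, "dx": 0, "dy": 0, "dz": -0.5, "twist": 0}, {"jaw": -1, "dx": 0, "dy": 0, "dz": -0.5, "twist": 0}, {"jaw": -1, "dx": 0, "dy": 0, "dz": -0.8, "twist": 0}, {"jaw": -1, "dx": 0, "dy": 0, "dz": 0, "twist": 0}]}}

```text
clock: 8.1
eef_pos: [0.6261, -0.0999, 0.3403]
tool_rot: [-2.873, -1.271, -0.0]
wrist_force: [-0.1, 0.4, 0.3]
grip_width: 0.0002
grip_force: 0.0
```

```bash
python3 - <<'E'
from h import *
toolmove([.640,-.0335,.322])
for n in("scene","wrist"): redpts(grab_frame(n))
E
```

```text
tool d cm [ 5.85 -3.44  1.83] yaw x 47.74 pos [ 0.6261 -0.0999  0.3403] F [-0.1  0.4  0.3]
red 105 [211.4 254.3] [ 0.635  -0.1001  0.2634] r 0.075 ang -37.45
red 15 [199.4 247.9] [ 0.6056 -0.1058  0.2635] r 0.0595 ang -59.6
red 16 [209.8 271.6] [ 0.6519 -0.1247  0.2433] r 0.1038 ang -42.59
red 1922 [254.7 230. ] [ 0.6315 -0.0952  0.2645] r 0.0692 ang -36.01
red 272 [312.3 225.4] [ 0.6524 -0.1235  0.2426] r 0.1033 ang -41.91
```

The pad is back at 0.264 m, the tooth is flush with the rim at 0.243 m, and its angle is -42° to -42.6°, so it is locked. Withdrawing.

>>> {"method": "servo_tool", "body": {"moves": [{"jaw": -1, "dx": 0, "dy": 0, "dz": -1.5, "twist": 0}, {"jaw": -1, "dx": 0, "dy": 0, "dz": -3, "twist": 0}, {"jaw": -1, "dx": 0, "dy": 0, "dz": -5, "twist": 0}, {"jaw": -1, "dx": 0, "dy": 0, "dz": -3, "twist": 0}, {"jaw": -1, "dx": 0, "dy": 0, "dz": 0, "twist": 0}]}}

```text
clock: 8.82
eef_pos: [0.6264, -0.1006, 0.4678]
tool_rot: [2.872, 1.27, 0.005]
wrist_force: [0.3, 0.3, -1.3]
grip_width: -0.0003
grip_force: 0.0
```

```bash
python3 - <<'E'
from h import *
toolmove([.640,-.0335,.322])
f=grab_frame("scene"); redpts(f); redpts(grab_frame("wrist")); cv2.imwrite("pics/s5.png",f["frame"])
E
```

```text
tool d cm [ 5.84 -3.55 14.58] yaw x 47.71 pos [ 0.6264 -0.1006  0.4678] F [ 0.3  0.3 -1.3]
red 314 [207.9 251.7] [ 0.6253 -0.1007  0.2638] r 0.068 ang -42.84
red 16 [209.8 271.6] [ 0.6512 -0.1243  0.2417] r 0.103 ang -42.64
red 1752 [253.1 180.9] [ 0.6261 -0.1005  0.2644] r 0.0684 ang -42.3
red 105 [288.3 175.2] [ 0.652  -0.124   0.2427] r 0.1034 ang -42.26
```

View pics/s5.png

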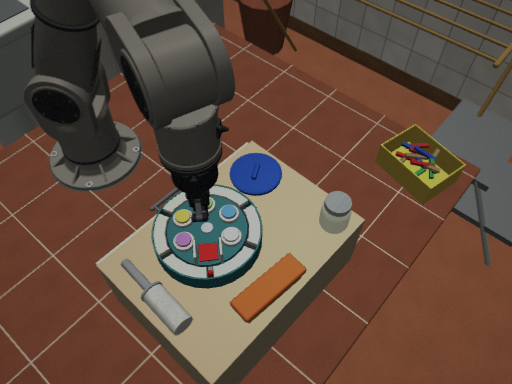

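The pad at (208,252) and tooth at (210,271) are up in the next hole, the bystanders have not moved, and the arm is clear.

```bash
python3 -c "
from h import *
print(job.finish_job())"
```

```text
the job is handed in; nothing more can be done
None
```

The carousel is turned clockwise one hole (about 60° by camera) with the plunger fully up in it, the bystanders look unmoved, the arm is clear, and the job is handed in; no verdict came back.

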